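# Index the rotary spray rack and hang a slate tag on its empty hook

### The arm

A 6-joint arm with a two-finger parallel gripper is mounted at the origin on the work surface. World frame = base frame: x ahead of the robot, y to its left, z up, the work surface at z = 0. Lengths are in m, angles in degrees, forces in N, time in s.
With the tool pointing down it reaches from about 0.25 to 0.725 m from the base axis. Payload 9.7 kg.
Tool frame: the origin (TCP) lies where the fingers leave the gripper's body, on its centre line; the fingertips stand 73 mm ahead of it and the grasp point (between the pads) lies 54 mm ahead of it; z points along the fingers, y is the line along which they close (so a half turn about z gives the same grasp; the last joint's range is limited). The gripper opens to 85 mm and grips with 20 to 120 N. Pads are 22 mm wide; open, the fingers measure 114 mm over their backs; the gripper's body (76 mm by 85 mm) begins 54 mm behind the grasp point. The pads swing forward as they close: fully open they stand 13 mm farther back than shut.
Start: joints at [-70.187, 4.979, 10.078, 95.1, 0, 90], TCP at [0.186, -0.517, 0.304] pointing down, gripper open.
Joint ranges: [-179.16, 179.16], [-48.56, 103.87], [-65.8, 70.77], [-126.05, 130.52], [-82.76, 87.17], [-180, 180]. Speed limits (degrees/s): [127.2, 127.2, 147.25, 180, 180, 180].

### API

Orientations are given as [roll, pitch, yaw] about the fixed x, y, z axes, in that order (R = Rz(yaw) Ry(pitch) Rx(roll)).
In Python, from workcell import sensors, imaging, bot gives the robot as it stands.
- The arm moves only by the tool apply_moves, never from a script. Its argument "rows" is a list of rows, each a list of 3 entries, a list of its own where there are three numbers: the shift along the tool's x, y, z in units of 10 cm (1.0 is 10 cm), then the turn, a rotation vector about the tool's x, y, z in units of 30 degrees (1.0 is 30 degrees), then the opening, from 0 (shut) to 1 (fully open). A call has 1 to 20 rows; each row is the pose to reach, as a shift and turn from the pose commanded when the call began, along the tool's axes at that moment; what a row does not reach only later rows make up. A row lasts 1/10 s, in which the tool goes at most 50 mm and 8.59 degrees, less where a joint would pass 70% of its speed; a pose out of reach is approached as far as the arm can. A call with a number of a shift or a turn outside -1 to 1 is refused whole. A call with a gripper value outside its range is refused whole. The fingers move at their own pace and stop on an object; "force" is the grip in N (left out, the last holds). Time passes only in rows, so rows that repeat a pose let the fingers close. It gives the time, the measured TCP pose, the force, the opening and the grip force at its end, in the units of the state.
- sensors.get_obs(): the state, without advancing time (a new reading comes with each control period).
- imaging.camera(name): name is "scene" or "top" or "wrist"; returns (picture, depth): 400x640x3 uint8, red, green, blue; 400x640 float32, m along the optical axis (not along the pixel's ray), 0 where there is no reading.
- imaging.get_calibration(name): a dict with "intrinsics" (3x3 intrinsics, pixels), "dist_coeffs" ([k1, k2, p1, p2, k3] as OpenCV has them; the pictures are not rectified), "world_from_camera" (4x4, takes a point from camera to world coordinates). Camera axes: x right, y down, z forward; pixel columns grow to the right and rows downward; lengths in m; the calibration is good to about 2 mm. A picture is of the moment at which its call begins: read the wrist's pose just before it. get_calibration takes no time and is no camera call; for the wrist camera it gives the pose at the moment of the call.
- bot.job_done(): hands the job in; it is judged then, once.
The state is a dict: "time": time; "q": joint angles; "qd": joint speeds; "joint_efforts": joint torques, N m; "ee_pos": TCP position; "tcp_rot": TCP orientation; "wrist_force": force on the tool from outside, world axes, zero at the start; "torque": the same for the moment, N m; "opening": finger opening in m; "grasp_force": force on a finger pad.
Only numpy, scipy, OpenCV 4.12 (cv2) and the standard library are available. Lean on these libraries where they do the work, as an engineer would, in place of code of your own. Each camera call takes 0.05 s, during which the arm holds its last target. There are 200 camera calls.

### The job

Turn the rotary spray rack until its empty hook clicks in at the front, over the index plunger, and leave it there. Then take the drilled slate tag out of the wooden block and hang it by its hole in the dip of that hook, lowering it until the hook carries it before you let go. Slate chips and the hooks bend, so force nothing, and leave the other things on the bench as they are.

Things in the scene. Friction and masses are not known exactly. Their poses are not given: they have to be found in the camera images.
- stand: Rotary spray rack: dark cast foot 170 mm across, turning telescopic mast, hub (32 mm across, top 14 mm above the rods) with five J-hooks pointing outwards, 72 degrees apart; four carry slate tags, one is empty. Origin: mast axis at bench level; its own -x is the front. Turn it by pushing a straight rod sideways, fingers standing between two hooks, 50 to 70 mm from the axis: 1 to 9 N.
- below_dip (a point): Fixed point on the bench at the front, 100 mm from the mast axis, straight below where the front hook's dip stands. The hooks' height is not measured: the telescopic mast is clamped by hand, each time elsewhere, so that the straight part of the rods has its centre 175 to 235 mm above the bench, all five alike. Look or feel for it; the clamp does not slip.
- plunger_end (a point): End of the black knob of the spring index plunger at the front of the foot, 108 mm from the mast axis, 43 mm above the bench (all of it below 60 mm).
- mark (a point): Brass stud on the turning index disc, 36 mm from the mast axis, 42 mm above the bench, straight below the empty hook. Hook, by distance from the axis: 6 mm rod, level from the hub to 83 mm, then down to the dip (95 to 105 mm out, 6 mm lower than the level part), then up to the tip (rod centre 116 mm out, 4 mm higher than the level part).
- carousel (a joint): Turn of the hooks in rad, growing anticlockwise seen from above. The empty hook is at the front at 0 and, a full turn on, at 6.283 (stops at -0.8 and 7.1). A spring detent holds the rack at every fifth of a turn: it resists from 0.25 rad before, then snaps in and centres the rack when let go within 0.05 rad.
- tag: Loose slate tag with carved border, 50 mm wide (its y), 10 mm thick (its x), 95 mm tall (its z), 100 to 160 g; 20 mm round hole through the thickness, centred 75 mm above its underside. Origin: centre of the underside. It stands in a slot of the block. The four tags on the rack are alike, hang 100 mm from the axis, 7 mm above to 88 mm below the rods' level part, and swing a little.
- rack: Fixed wooden block 105 x 84 mm, 30 mm high, with two slots 13 mm wide (x) and 56 mm long (y), 18 mm deep, 25 mm either side of its centre along its x; either may hold the tag. Origin: centre of the underside.
- blank: Plain undrilled slate blank, 50 x 10 x 72 mm, standing in the other slot. To be left alone. Origin: centre of the underside.
- spraycan: Aluminium spray can, 66 mm across, 190 mm tall. To be left alone. Origin: centre of the underside.
- tape: Roll of tape lying flat, 104 mm across, 24 mm high. To be left alone. Origin: centre of the underside.
- brush: Dusting brush lying on the bench. To be left alone. Origin: near its middle, on the bench.
Things that resemble listed ones, but are neither listed nor needed, are in the scene too. What is shaped like the tag but pink or turquoise is not meant.

How it is judged (in metres and radians):
On the way, in this order (a step that is already met when the one before it is completed fails the run):
1. the empty hook is clicked in at the front (within 0.08 rad) and the rack is still (x of mark in the frame of stand below -0.03 m and y of mark in the frame of stand between -0.003 and 0.003 m and velocity of joint carousel between -0.05 and 0.05 rad/s), for 0.3 s.
2. the tag is round the front hook and the hook carries it (0.4 N or more) while the fingers still hold it (contact force between tag and stand above 0.4 N and contact force between the fingers and tag above 1 N and height (world z) of tag above 0.08 m and x of tag in the frame of stand between -0.11 and -0.09 m and y of tag in the frame of stand between -0.012 and 0.012 m), for 0.1 s.
At the end, for the whole second after the job is handed in: The empty hook stands at the front (stud within 3 mm of the front line) and the tag hangs still and released from its dip by the hole: 92 to 108 mm from the mast axis, within 12 mm of the front line, tilted under 0.2 rad, slower than 0.06 m/s, the hook carrying it (x of mark in the frame of stand below -0.03 m and y of mark in the frame of stand between -0.003 and 0.003 m and contact force between tag and stand above 0.4 N and height (world z) of tag above 0.08 m and angle between tag's own z axis and vertical below 0.2 rad and x of tag in the frame of stand between -0.108 and -0.092 m and y of tag in the frame of stand between -0.012 and 0.012 m and linear speed of tag below 0.06 m/s); the robot touches nothing.
It fails at once if the slate is forced against the rack with more than 20 N (contact force between tag and stand above 20 N).
It fails at once if the fingers press on the rack or what hangs on it with more than 40 N (contact force between the fingers and stand above 40 N).
It fails at once if the blank, the can, the tape or the brush is moved by more than 25 mm (distance of any of blank, spraycan, tape, brush from where it was at the start of the episode above 0.025 m).
It also fails if it takes over 72 s, if anything falls off the work surface, if the arm or the gripper's body presses on something with over 40 N, if the wrist force passes 120 N, or if a joint passes its speed limit or range.

## Working session

There is one attempt and no reset: what is moved stays moved. The work goes in short steps, Python scripts to look and compute and a tool call to move; the robot and the scene stay as the last step left them, time stands still between calls to the robot, and variables do not carry over. Pictures are saved under pics/ and viewed, at most 10 in all, crops included, and the job is handed in when it is done.

Besides the shell and the picture viewer there is one more tool, called after "Request:" as name(argument=value, ...) on one line, values as JSON. apply_moves: Moves the arm, as the interface text tells. Its arguments: {"type":"object","properties":{"rows":{"type":"array"},"force":{"type":"number"}},"required":["rows"]}

```bash
mkdir -p pics
cat > h.py <<'E'
import numpy as np, cv2
from workcell import sensors, imaging, bot
def snap(n,f):
    c=imaging.get_calibration(n); p,d=imaging.camera(n)
    np.savez(f'pics/{f}.npz',p=p,d=d,K=c['intrinsics'],D=c['dist_coeffs'],T=c['world_from_camera'])
    cv2.imwrite(f'pics/{f}.png',p[...,::-1]); return p,d
class V:
    def __init__(s,f):
        z=np.load(f'pics/{f}.npz'); s.p,s.d,s.K,s.D,s.T=[z[k] for k in('p','d','K','D','T')]
    def rays(s,uv):
        n=cv2.undistortPoints(np.array(uv,float).reshape(-1,1,2),s.K,np.array(s.D,float))[:,0]
        return np.c_[n,np.ones(len(n))]
    def pt(s,uv):  # depth based
        r=s.rays(uv); uv=np.array(uv,int).reshape(-1,2); z=s.d[uv[:,1],uv[:,0]]
        return (r*z[:,None])@s.T[:3,:3].T+s.T[:3,3]
    def plane(s,uv,h):
        r=s.rays(uv)@s.T[:3,:3].T; o=s.T[:3,3]
        return o+r*((h-o[2])/r[:,2])[:,None]
    def cloud(s):
        v,u=np.mgrid[:400,:640]; return s.pt(np.c_[u.ravel(),v.ravel()]).reshape(400,640,3)
    def px(s,P):
        T=np.linalg.inv(s.T); return cv2.projectPoints(np.array(P,float).reshape(-1,3),cv2.Rodrigues(T[:3,:3])[0],T[:3,3],s.K,np.array(s.D,float))[0][:,0]
E
python3 - <<'E'
from h import *
a,_=snap('scene','s0'); b,_=snap('top','t0')
m=np.vstack([a,b])[...,::-1]
cv2.imwrite('pics/both.png',cv2.resize(m,(480,600)))
print(sensors.get_obs())
for f in('s0','t0'):print(V(f).T.round(3))
E
```

```text
{'time': 0.1, 'q': array([-7.01875821e+01,  5.00753873e+00,  1.00392364e+01,  9.50992629e+01,
       -2.12846737e-03,  9.00001866e+01]), 'qd': array([-0.01290921, -0.13892559,  0.04443931,  0.03655883,  0.01939733,
       -0.02233886]), 'joint_efforts': array([ 3.59029048e-05, -5.21559620e+01,  4.65655589e+01,  1.59586372e-02,
       -1.95863754e-05,  7.92056937e-06]), 'ee_pos': array([ 0.18637095, -0.51733669,  0.30326002]), 'tcp_rot': array([-1.79932435e+02,  2.12868595e-03,  1.98122338e+01]), 'wrist_force': array([ 0.67010964,  0.54285154, -0.11127332]), 'torque': array([ 1.62484207e-02, -8.65688631e-05, -1.36741577e-02]), 'grasp_force': 0.0, 'opening': 0.08535284922180107}
[[-0.182  0.665 -0.725  1.397]
 [ 0.983  0.13  -0.128  0.226]
 [ 0.009 -0.736 -0.677  0.836]
 [ 0.     0.     0.     1.   ]]
[[ 0.004 -0.992  0.127  0.393]
 [-1.    -0.004 -0.007  0.094]
 [ 0.008 -0.127 -0.992  1.376]
 [ 0.     0.     0.     1.   ]]
```

View pics/s0.png

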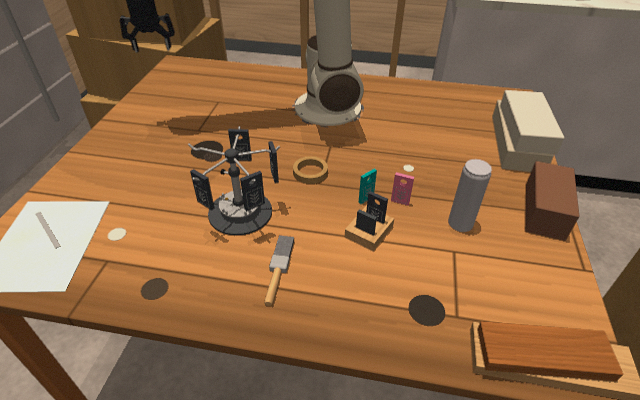

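View pics/t0.png

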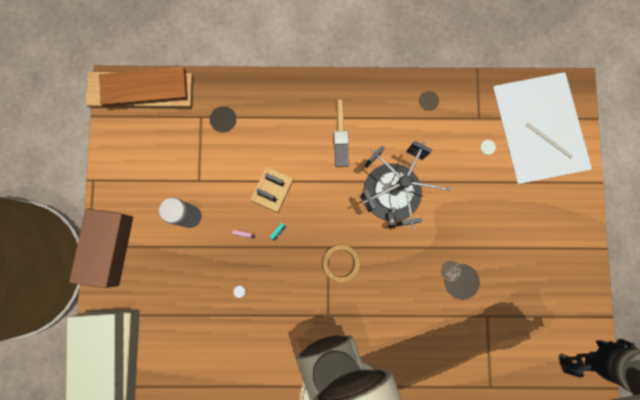

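The scene view shows the rack at (240,190) with the empty hook pointing left (190,148). The wooden block is at (370,225), holding two dark slates. The pink (402,187) and turquoise (368,187) tags are decoys. In the top view the hub is at (405,182), the empty hook tip at (448,188) and the block at (271,190).

Run:
```python
from h import *
s=V('s0').p[...,::-1];t=V('t0').p[...,::-1]
a=cv2.resize(s[120:240,180:300],(400,400),interpolation=cv2.INTER_CUBIC)
b=cv2.resize(t[130:240,345:455],(400,400),interpolation=cv2.INTER_CUBIC)
c=cv2.resize(s[160:250,330:425],(400,200*2-200),interpolation=cv2.INTER_CUBIC)
d=cv2.resize(t[160:220,240:300],(400,200),interpolation=cv2.INTER_CUBIC)
cv2.imwrite('pics/c0.png',np.vstack([np.hstack([a,b]),np.hstack([c,d])]))
```

```text
(no output)
```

View pics/c0.png

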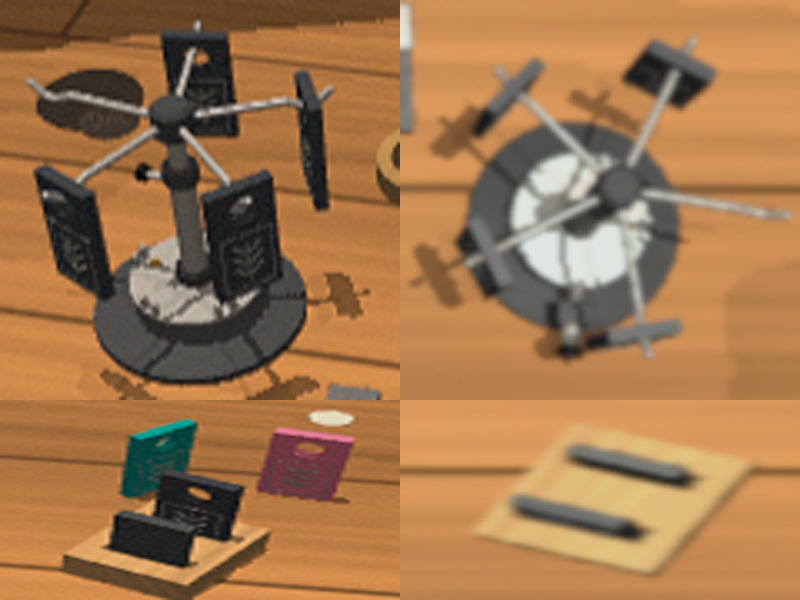

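The crop confirms the drilled tag. It is the dark slate with a hole, scene (377,207), in the slot nearer the robot. The plain shorter slate at (365,221) is the blank, and the pink and turquoise tags stand outside the block. The plunger knob shows in the top view at about (391,222), so the front faces the robot.

Run:
```python
from h import *
from scipy.optimize import least_squares
t=V('t0');s=V('s0');ct=t.cloud();cs=s.cloud()
def circ(P,r=None):
    f=(lambda p:np.hypot(*(P-p[:2]).T)-r) if r else (lambda p:np.hypot(*(P-p[:2]).T)-p[2])
    return least_squares(f,[*P.mean(0),.05],loss='soft_l1',f_scale=.002).x
for n,c,R in(('top',ct,(slice(130,240),slice(345,455))),('scene',cs,(slice(120,240),slice(180,300)))):
    q=c[R].reshape(-1,3); q=q[(np.abs(q[:,0]-.5)<.35)]
    h,e=np.histogram(q[:,2],bins=np.arange(-.005,.27,.005)); print(n,[(round(a,3),int(b)) for a,b in zip(e,h) if b])
# hub top
i=t.pt([[405,181],[404,183],[406,183]]);print('hub',i.round(4))
print('hub s',s.pt([[231,152],[232,153]]).round(4))
print('plunger top',t.pt([[391,218],[391,221],[391,224],[391,226]]).round(4))
print('tip top',t.pt([[447,188],[440,188],[430,187]]).round(4), 'scene tip',s.pt([[190,147],[196,149]]).round(4))
print('tag',t.pt([[258,192],[266,194],[274,198],[264,194]]).round(4)); print('blank',t.pt([[269,176],[283,183]]).round(4))
print('tag s', s.pt([[372,196],[380,205],[386,200]]).round(4))
print('decoy', t.pt([[243,234],[278,231]]).round(4),'can',t.pt([[172,211]]).round(4),'tape',t.plane([[341,264]],.024).round(3),'brush',t.pt([[340,110],[341,160]]).round(3))
```

```text
top [(np.float64(-0.005), 3376), (np.float64(0.0), 4330), (np.float64(0.005), 816), (np.float64(0.01), 696), (np.float64(0.015), 265), (np.float64(0.02), 48), (np.float64(0.025), 9), (np.float64(0.03), 79), (np.float64(0.035), 448), (np.float64(0.04), 216), (np.float64(0.045), 86), (np.float64(0.05), 89), (np.float64(0.055), 16), (np.float64(0.06), 1), (np.float64(0.065), 3), (np.float64(0.07), 2), (np.float64(0.075), 2), (np.float64(0.08), 2), (np.float64(0.085), 3), (np.float64(0.09), 3), (np.float64(0.095), 5), (np.float64(0.1), 10), (np.float64(0.105), 21), (np.float64(0.11), 29), (np.float64(0.115), 22), (np.float64(0.12), 16), (np.float64(0.125), 18), (np.float64(0.13), 23), (np.float64(0.135), 15), (np.float64(0.14), 26), (np.float64(0.145), 40), (np.float64(0.15), 30), (np.float64(0.155), 21), (np.float64(0.16), 26), (np.float64(0.165), 27), (np.float64(0.17), 21), (np.float64(0.175), 25), (np.float64(0.18), 23), (np.float64(0.185), 88), (np.float64(0.19), 307), (np.float64(0.195), 372), (np.float64(0.2), 136), (np.float64(0.205), 50), (np.float64(0.21), 1)]
scene [(np.float6
[... 1179 characters left out ...]
]
 [ 0.5915 -0.1296  0.2042]]
plunger top [[ 0.5053 -0.1232  0.0554]
 [ 0.4976 -0.1243  0.0476]
 [ 0.4893 -0.1242  0.0477]
 [ 0.4832 -0.1229  0.055 ]]
tip top [[ 0.5701 -0.2431  0.1885]
 [ 0.5696 -0.2247  0.1915]
 [ 0.6    -0.2457  0.006 ]] scene tip [[ 0.5702 -0.2461  0.1903]
 [ 0.572  -0.2304  0.1877]]
tag [[0.5699 0.2408 0.1013]
 [0.5632 0.2182 0.1118]
 [0.556  0.199  0.0847]
 [0.5631 0.2235 0.1123]]
blank [[0.6169 0.2137 0.0824]
 [0.6027 0.1772 0.0508]]
tag s [[0.5643 0.2088 0.102 ]
 [0.5766 0.2311 0.0869]
 [0.5788 0.2438 0.1077]]
decoy [[0.4574 0.2791 0.0966]
 [0.4659 0.1862 0.0942]] can [[0.5091 0.4427 0.1892]] tape [[0.378 0.014 0.024]] brush [[0.824 0.015 0.021]
 [0.676 0.013 0.02 ]]
```

```bash
cat > fit.py <<'E'
from h import *
from scipy.optimize import least_squares
def rackfit(q,zc=.1905,x0=(.585,-.135,0.),n0=8):
    q=q[(np.abs(q[:,2]-zc)<.008)]; 
    best=None
    for k in range(n0):
        def f(p):
            d=q[:,:2]-p[:2]; r=np.hypot(*d.T); a=np.arctan2(d[:,1],d[:,0])-p[2]
            a=(a+np.pi/5)%(2*np.pi/5)-np.pi/5
            w=(r>.022)&(r<.088); return np.where(w,r*np.sin(a),0)
        s=least_squares(f,[x0[0],x0[1],k*2*np.pi/5/n0],loss='soft_l1',f_scale=.002)
        if best is None or s.cost<best.cost: best=s
    return best
E
python3 - <<'E'
from fit import *
t=V('t0');s=V('s0');ct=t.cloud();cs=s.cloud()
A=ct[130:240,345:455].reshape(-1,3);B=cs[120:240,180:300].reshape(-1,3)
for q in(A,B):
    b=rackfit(q);print('rods',b.x[:2].round(4),np.degrees(b.x[2])%72,b.cost)
    m=(q[:,2]>.198)&(np.hypot(q[:,0]-.585,q[:,1]+.135)<.022);print('hubtop',q[m].mean(0).round(4),np.percentile(q[m][:,2],[10,50,90]).round(4))
    m=(q[:,2]>.006)&(q[:,2]<.022)&(np.hypot(q[:,0]-.585,q[:,1]+.135)<.1)
    h=cv2.convexHull(q[m][:,:2].astype(np.float32))[:,0].astype(float)
    r=least_squares(lambda p:np.hypot(*(h-p[:2]).T)-p[2],[.585,-.135,.085],loss='soft_l1',f_scale=.002).x;print('foot',r.round(4))
    m=(q[:,2]>.03)&(q[:,2]<.062)&(q[:,0]<.53)&(np.abs(q[:,1]+.125)<.03)
    print('plunger',q[m].mean(0).round(4),q[m].min(0).round(4),len(q[m]),np.polyfit(q[m][:,0],q[m][:,1],1) if m.sum()>5 else '')
    # rods z
    d=q[:,:2]-b.x[:2];r=np.hypot(*d.T);m=(r>.03)&(r<.06)&(np.abs(q[:,2]-.19)<.01);print('rodtop z',np.percentile(q[m][:,2],[10,50,90]).round(4))
    # hanging tag points azimuth
    th=b.x[2]
    for k in range(5):
        a=th+k*2*np.pi/5;u=np.array([np.cos(a),np.sin(a)]);m=(np.hypot(*(d-u*.1).T)<.03)&(q[:,2]>.1)&(q[:,2]<.2);print(round(np.degrees(a)%360,1),m.sum())
for n,c,R in(('top',ct,(slice(160,220),slice(240,300))),('scene',cs,(slice(160,250),slice(330,425)))):
    q=c[R].reshape(-1,3)
    m=(q[:,2]>.095)&(q[:,2]<.115)&(q[:,0]>.53)&(q[:,0]<.60)&(q[:,1]>.18)&(q[:,1]<.27);print(n,m.sum(),q[m].mean(0).round(4),cv2.minAreaRect(q[m][:,:2].astype(np.float32)*1000),np.percentile(q[m][:,2],[50,95]))
    m=(q[:,2]>.024)&(q[:,2]<.036);print(' block',cv2.minAreaRect(q[m][:,:2].astype(np.float32)*1000),q[m].mean(0))
    m=(q[:,2]>.066)&(q[:,2]<.09)&(q[:,0]>.585);print(' blank',cv2.minAreaRect(q[m][:,:2].astype(np.float32)*1000),q[m].mean(0),m.sum())
E
```

```text
rods [0.4906 0.4782] 9.865806552930067 0.0
hubtop [ 0.5851 -0.136   0.2041] [0.2003 0.2044 0.207 ]
foot [ 0.5909 -0.1353  0.0939]
plunger [ 0.5031 -0.1272  0.05  ] [ 0.4781 -0.1409  0.0344] 131 [-0.09964139 -0.07707422]Traceback (most recent call last):
  File "<stdin>", line 13, in <module>
    return _quantile_unchecked(
        a, q, axis, out, overwrite_input, method, keepdims, weights)
    return _ureduce(a,
                    func=_quantile_ureduce_func,
    ...<5 lines>...
                    overwrite_input=overwrite_input,
                    method=method)
    r = func(a, **kwargs)
    result = _quantile(arr,
                       quantiles=q,
    ...<2 lines>...
                       out=out,
                       weights=wgt)
    slices_having_nans = np.isnan(arr[-1, ...])
                                  ~~~^^^^^^^^^
IndexError: index -1 is out of bounds for axis 0 with size 0
```

```bash
sed -i "s/    best=None/    r0=np.hypot(q[:,0]-x0[0],q[:,1]-x0[1]); q=q[(r0>.025)\&(r0<.085)]\n    best=None/; s/w=(r>.022)&(r<.088); return np.where(w,r\*np.sin(a),0)/return r*np.sin(a)/" fit.py
python3 - <<'E'
from fit import *
t=V('t0');s=V('s0');ct=t.cloud();cs=s.cloud()
A=ct[130:240,345:455].reshape(-1,3);B=cs[120:240,180:300].reshape(-1,3)
for q in(A,B):
    b=rackfit(q);print('rods',b.x[:2].round(4),np.degrees(b.x[2])%72,b.cost)
    m=(q[:,2]>.198)&(np.hypot(q[:,0]-.585,q[:,1]+.135)<.022);print('hubtop',q[m].mean(0).round(4),np.percentile(q[m][:,2],[10,50,90]).round(4))
    m=(q[:,2]>.03)&(q[:,2]<.043)&(np.hypot(q[:,0]-.585,q[:,1]+.135)<.07)
    print('disc',cv2.minEnclosingCircle(q[m][:,:2].astype(np.float32)))
    d=q[:,:2]-b.x[:2];r=np.hypot(*d.T);m=(r>.03)&(r<.06)&(np.abs(q[:,2]-.19)<.01);print('rodtop z',np.percentile(q[m][:,2],[10,50,90]).round(4))
for n,c,R in(('top',ct,(slice(160,220),slice(240,300))),('scene',cs,(slice(160,250),slice(330,425)))):
    q=c[R].reshape(-1,3)
    m=(q[:,2]>.095)&(q[:,2]<.12)&(q[:,0]>.53)&(q[:,0]<.60)&(q[:,1]>.18)&(q[:,1]<.27);print(n,m.sum(),q[m].mean(0).round(4),cv2.minAreaRect(q[m][:,:2].astype(np.float32)*1000),np.percentile(q[m][:,2],[50,95]))
    m=(q[:,2]>.024)&(q[:,2]<.036);print(' block',cv2.minAreaRect(q[m][:,:2].astype(np.float32)*1000),q[m].mean(0))
    m=(q[:,2]>.066)&(q[:,2]<.09)&(q[:,0]>.585);print(' blank',cv2.minAreaRect(q[m][:,:2].astype(np.float32)*1000),q[m].mean(0),m.sum())
E
```

```text
rods [ 0.5852 -0.1363] 44.97496864976211 0.000315409923763543
hubtop [ 0.5851 -0.136   0.2041] [0.2003 0.2044 0.207 ]
disc ((0.5823721885681152, -0.13915279507637024), 0.056605253368616104)
rodtop z [0.1906 0.1932 0.1965]
rods [ 0.5864 -0.1348] 44.86643417759881 0.000299973083578205
hubtop [ 0.5889 -0.1334  0.203 ] [0.2003 0.2032 0.2057]
disc ((0.5872674584388733, -0.1352538913488388), 0.05476682260632515)
rodtop z [0.189  0.192  0.1942]
top 78 [0.5658 0.2206 0.1066] ((565.89013671875, 221.01101684570312), (49.45591354370117, 10.250140190124512), 66.58135986328125) [0.1067833  0.11100418]
 block ((588.8533325195312, 210.108154296875), (85.00232696533203, 105.09843444824219), 66.1783218383789) [0.58699688 0.20918418 0.03047587]
 blank ((611.9588623046875, 200.54946899414062), (50.48674774169922, 10.682446479797363), 65.51116943359375) [0.61112499 0.2005259  0.08233328] 80
scene 124 [0.5687 0.2224 0.1037] ((567.3137817382812, 222.0519256591797), (51.102821350097656, 13.071897506713867), 66.93583679199219) [0.10521719 0.10843596]
 block ((537.2960815429688, 213.64031982421875), (121.92510986328125, 206.86062622070312), 67.975830078125) [0.58604082 0.21844907 0.02944852]
 blank ((612.5899047851562, 201.64599609375), (50.32447052001953, 12.835147857666016), 64.1651611328125) [0.61473537 0.20186933 0.07809707] 154
```

Request:
apply_moves(rows=[[[0.5,-0.165,0],[0,0,0],0],[[1.0,-0.33,0],[0,0,0],0],[[1.0,-0.33,0],[0,0,0],0]], force=20)

```text
time: 0.4
ee_pos: [0.2721, -0.45, 0.3037]
tcp_rot: [-180.0, -0.1, 20.0]
wrist_force: [-0.2, -0.5, -0.4]
opening: 0.0442
grasp_force: 0.0
```

Request:
apply_moves(rows=[[[0.5,-0.165,0],[0,0,0],0],[[1.0,-0.33,0],[0,0,0],0],[[1.0,-0.33,0],[0,0,0],0]])

```text
time: 0.7
ee_pos: [0.355, -0.385, 0.3035]
tcp_rot: [-179.9, -0.0, 20.0]
wrist_force: [-1.1, -0.1, -0.4]
opening: 0.0003
grasp_force: 0.0
```

Request:
apply_moves(rows=[[[0.5,-0.165,0],[0,0,0],0],[[1.0,-0.33,0],[0,0,0],0],[[1.0,-0.33,0],[0,0,0],0]])

```text
time: 1.0
ee_pos: [0.4377, -0.3203, 0.3032]
tcp_rot: [-179.9, -0.0, 20.0]
wrist_force: [-0.0, 1.0, -1.0]
opening: 0.0
grasp_force: 0.0
```

Request:
apply_moves(rows=[[[0.5,-0.165,0],[0,0,0],0],[[1.0,-0.33,0],[0,0,0],0],[[1.0,-0.33,0],[0,0,0],0]])

```text
time: 1.3
ee_pos: [0.5205, -0.2557, 0.3028]
tcp_rot: [-179.9, 0.0, 20.0]
wrist_force: [-1.8, -0.4, -0.4]
opening: -0.0005
grasp_force: 0.0
```

Request:
apply_moves(rows=[[[0.5,-0.165,0],[0,0,0],0],[[1.0,-0.33,0],[0,0,0],0],[[1.0,-0.33,0],[0,0,0],0],[[1.0,-0.33,0],[0,0,0],0]])

```text
time: 1.7
ee_pos: [0.6011, -0.1929, 0.3029]
tcp_rot: [-180.0, 0.1, 19.9]
wrist_force: [-0.7, -0.8, 0.0]
opening: 0.0
grasp_force: 0.0
```

Request:
apply_moves(rows=[[[0.06,0,0],[0,0,0],0],[[0.06,0,0.3],[0,0,0],0],[[0.06,0,0.5],[0,0,0],0],[[0.06,0,0.65],[0,0,0],0],[[0.06,0,0.65],[0,0,0],0]])

```text
time: 2.2
ee_pos: [0.605, -0.1919, 0.2371]
tcp_rot: [-179.9, 0.1, 19.7]
wrist_force: [-0.1, 0.8, -0.5]
opening: -0.0002
grasp_force: 0.0
```

Run:
```python
from h import *
a,_=snap('scene','s1'); b,_=snap('top','t1')
A=cv2.resize(a[120:240,180:300],(400,400));B=cv2.resize(b[130:240,345:455],(400,400))
cv2.imwrite('pics/c1.png',np.hstack([A,B])[...,::-1])
# rows for arc: start pose, per row dtheta about axis
o=sensors.get_obs();p=o['ee_pos'];y=np.radians(o['tcp_rot'][2]);print(p,o['tcp_rot'],o['wrist_force'])
C=np.array([.5858,-.1355]);d=p[:2]-C;print(np.hypot(*d),np.degrees(np.arctan2(d[1],d[0])))
X=np.array([np.cos(y),np.sin(y)]);Y=np.array([np.sin(y),-np.cos(y)])
for g in range(-3,-31,-3):
    c,s=np.cos(np.radians(g)),np.sin(np.radians(g));q=np.array([[c,-s],[s,c]])@d-d
    print(g,(q@X*10).round(3),(q@Y*10).round(3),'turn z',-g/30)
```

```text
[ 0.6059165  -0.19174319  0.2397552 ] [ 1.79977040e+02 -1.67493829e-02  1.97295329e+01] [ 0.66831925 -0.23625054  0.41885846]
0.05973248450402754 -70.31939412789902
-3 -0.031 -0.001 turn z 0.1
-6 -0.062 -0.003 turn z 0.2
-9 -0.093 -0.007 turn z 0.3
-12 -0.124 -0.013 turn z 0.4
-15 -0.155 -0.02 turn z 0.5
-18 -0.185 -0.029 turn z 0.6
-21 -0.214 -0.04 turn z 0.7
-24 -0.243 -0.052 turn z 0.8
-27 -0.271 -0.065 turn z 0.9
-30 -0.299 -0.08 turn z 1.0
```

View pics/c1.png

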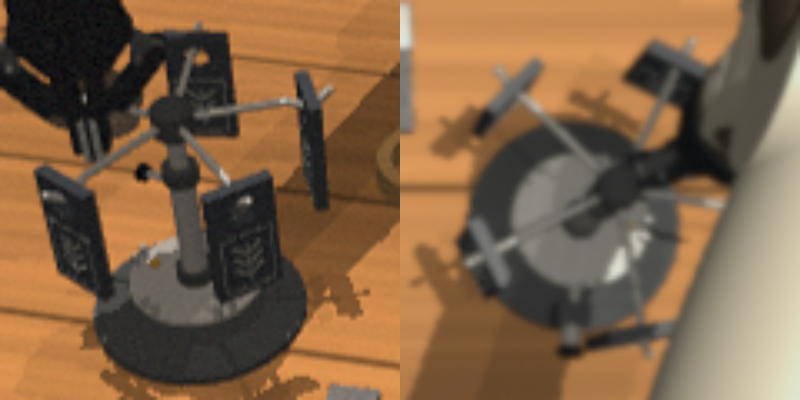

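The fingers, scene crop (90,140), stand in the gap beyond the empty rod and touch nothing. I'll push clockwise along an arc.

Request:
apply_moves(rows=[[[-0.031,-0.001,0],[0,0,0.1],0],[[-0.062,-0.003,0],[0,0,0.2],0],[[-0.093,-0.007,0],[0,0,0.3],0],[[-0.124,-0.013,0],[0,0,0.4],0],[[-0.155,-0.02,0],[0,0,0.5],0],[[-0.185,-0.029,0],[0,0,0.6],0],[[-0.214,-0.04,0],[0,0,0.7],0]])

```text
time: 3.0
ee_pos: [0.5863, -0.1952, 0.241]
tcp_rot: [179.9, -0.3, -1.3]
wrist_force: [13.8, -3.5, -4.8]
opening: 0.0005
grasp_force: 7.1
```

Request:
apply_moves(rows=[[[-0.031,-0.001,0],[0,0,0.1],0],[[-0.062,-0.003,0],[0,0,0.2],0],[[-0.093,-0.007,0],[0,0,0.3],0]])

```text
time: 3.3
ee_pos: [0.5759, -0.1941, 0.2408]
tcp_rot: [180.0, -0.2, -10.3]
wrist_force: [0.3, 0.4, 0.1]
opening: -0.0005
grasp_force: 0.0
```

Request:
apply_moves(rows=[[[-0.031,-0.001,0],[0,0,0.1],0],[[-0.062,-0.003,0],[0,0,0.2],0],[[-0.093,-0.007,0],[0,0,0.3],0]])

```text
time: 3.6
ee_pos: [0.5677, -0.1946, 0.2412]
tcp_rot: [-179.8, -0.4, -19.0]
wrist_force: [4.8, 0.4, 0.9]
opening: 0.0001
grasp_force: 2.0
```

```bash
cat > look.py <<'E'
import sys
from fit import *
n=sys.argv[1]
o=sensors.get_obs();p=o['ee_pos'];C=np.array([.5858,-.1355]);d=p[:2]-C
print('finger r,th',np.hypot(*d),np.degrees(np.arctan2(d[1],d[0]))%360,p,o['tcp_rot'],o['wrist_force'],o['time'])
snap('scene',n);q=V(n).cloud()[120:240,180:300].reshape(-1,3)
e=C+.06*d/np.hypot(*d)
q=q[np.hypot(q[:,0]-p[0],q[:,1]-p[1])>.03]   # drop fingers
q=q[q[:,2]<.2]
b=rackfit(q);print('rods',b.x[:2].round(4),'angle mod72',np.degrees(b.x[2])%72,b.cost)
E
python3 look.py s2
```

```text
finger r,th 0.061845530572244595 252.95466109850707 [ 0.56767132 -0.19462885  0.24118427] [-179.81881383   -0.41579027  -18.99523899] [4.81839061 0.42709477 0.9455332 ] 3.6
rods [ 0.5866 -0.1346] angle mod72 24.17189828532019 0.00027782324005282306
```

Request:
apply_moves(rows=[[[-0.031,-0.001,0],[0,0,0.1],0],[[-0.062,-0.003,0],[0,0,0.2],0],[[-0.093,-0.007,0],[0,0,0.3],0],[[-0.124,-0.013,0],[0,0,0.4],0],[[-0.155,-0.02,0],[0,0,0.5],0],[[-0.185,-0.029,0],[0,0,0.6],0],[[-0.214,-0.04,0],[0,0,0.7],0]])

```text
time: 4.35
ee_pos: [0.4859, -0.2896, 0.2388]
tcp_rot: [-176.4, 0.3, -32.1]
wrist_force: [-0.2, -0.1, 0.2]
opening: -0.0
grasp_force: 0.0
```

Request:
apply_moves(rows=[[[-0.031,-0.001,0],[0,0,0.1],0],[[-0.062,-0.003,0],[0,0,0.2],0],[[-0.093,-0.007,0],[0,0,0.3],0],[[-0.124,-0.013,0],[0,0,0.4],0],[[-0.155,-0.02,0],[0,0,0.5],0],[[-0.185,-0.029,0],[0,0,0.6],0],[[-0.214,-0.04,0],[0,0,0.7],0]])

```text
time: 5.05
ee_pos: [0.3867, -0.3635, 0.2386]
tcp_rot: [-173.2, 1.7, -45.9]
wrist_force: [-0.9, -0.3, 0.6]
opening: -0.0
grasp_force: 0.0
```

```bash
python3 look.py s3
```

```text
finger r,th 0.3027060996529057 228.87560325701034 [ 0.38671139 -0.36352348  0.23859599] [-173.19662014    1.74376197  -45.89101656] [-0.86209175 -0.27179975  0.59704477] 5.05
rods [ 0.5865 -0.1348] angle mod72 16.512287338760107 0.0003119482601436308
```

Run:
```python
from h import *
o=sensors.get_obs();print(o['q'].round(1),o['ee_pos'],o['tcp_rot'],o['wrist_force'])
a,_=snap('scene','s4'); b,_=snap('top','t4')
A=a[100:260,160:360];B=b[100:340,310:610]
cv2.imwrite('pics/c4.png',np.hstack([cv2.resize(A,(400,320)),cv2.resize(B,(400,320))])[...,::-1])
```

```text
[-46.2   2.8   0.4  89.4   6.7 179.9] [ 0.38466866 -0.36474047  0.23872135] [-173.25350247    1.77094665  -46.11823202] [-0.48592623 -1.60266034  0.53878072]
```

View pics/c4.png

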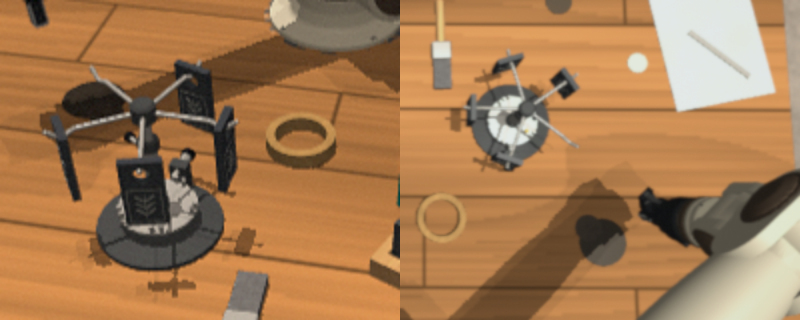

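Joint 6 reached its 180° stop, so the fingers slid off the rod. Nothing was touched. The empty hook is now at about 232°, top crop (575,147). I'll lift, turn the tool back to mid-range and re-enter.

Request:
apply_moves(rows=[[[0,0,-0.3],[0,0,-0.25],0],[[0,0,-0.6],[0,0,-0.5],0],[[0,0,-0.6],[0,0,-0.75],0],[[0,0,-0.6],[0,0,-1],0],[[0,0,-0.6],[0,0,-1],0]])

```text
time: 5.7
ee_pos: [0.3845, -0.3688, 0.2983]
tcp_rot: [-173.3, -1.9, -15.8]
wrist_force: [0.6, -0.5, -0.0]
opening: -0.0003
grasp_force: 0.0
```

Request:
apply_moves(rows=[[[0,0,0],[0,0,-0.25],0],[[0,0,0],[0,0,-0.5],0],[[0,0,0],[0,0,-0.75],0],[[0,0,0],[0,0,-1],0],[[0,0,0],[0,0,-1],0]])

```text
time: 6.2
ee_pos: [0.3844, -0.3687, 0.2979]
tcp_rot: [-175.1, -5.0, 13.9]
wrist_force: [-0.7, 0.2, -0.4]
opening: -0.0004
grasp_force: 0.0
```

Request:
apply_moves(rows=[[[0,0,0],[0,0,-0.25],0],[[0,0,0],[0,0,-0.5],0],[[0,0,0],[0,0,-0.75],0],[[0,0,0],[0,0,-1],0],[[0,0,0],[0,0,-1],0]])

```text
time: 6.7
ee_pos: [0.3843, -0.3688, 0.298]
tcp_rot: [-178.2, -6.8, 43.9]
wrist_force: [-0.6, -0.1, -1.2]
opening: 0.0002
grasp_force: 0.0
```

Request:
apply_moves(rows=[[[0,0,0],[0,0,-0.25],0],[[0,0,0],[0,0,-0.5],0],[[0,0,0],[0,0,-0.75],0],[[0,0,0],[0,0,-1],0],[[0,0,0],[0,0,-1],0]])

```text
time: 7.2
ee_pos: [0.3842, -0.3689, 0.298]
tcp_rot: [178.2, -6.7, 74.0]
wrist_force: [-0.3, 0.2, -0.4]
opening: 0.0002
grasp_force: 0.0
```

```bash
cat > rel.py <<'E'
# usage: rel.py yaw x y z [x y z]... : shifts (10cm) & turn (30deg) in current tool axes for vertical tool with yaw
import sys
from h import *
from scipy.spatial.transform import Rotation as R
a=list(map(float,sys.argv[1:]));o=sensors.get_obs()
Rc=R.from_euler('xyz',o['tcp_rot'],degrees=True);Rt=R.from_euler('xyz',[180,0,a[0]],degrees=True)
print('now',o['time'],o['ee_pos'].round(4),o['tcp_rot'].round(2),o['q'].round(1),o['wrist_force'].round(1),o['opening'].round(4),o['grasp_force'])
print('turn',(np.degrees((Rc.inv()*Rt).as_rotvec())/30).round(3))
for k in range(1,len(a),3):
    d=np.array(a[k:k+3])-o['ee_pos']; print('to',a[k:k+3],'shift',(Rc.inv().apply(d)*10).round(3))
E
python3 rel.py 84 .577 -.195 .30
```

```text
Traceback (most recent call last):
  File "rel.py", line 7, in <module>
    print('now',o['time'],o['ee_pos'].round(4),o['tcp_rot'].round(2),o['q'].round(1),o['wrist_force'].round(1),o['opening'].round(4),o['grasp_force'])
                                                                                                               ^^^^^^^^^^^^^^^^^^
AttributeError: 'float' object has no attribute 'round'
```

```bash
sed -i "s/o\['opening'\].round(4)/round(o['opening'],4)/" rel.py; python3 rel.py 84 .384 -.369 .298
```

```text
now 7.2 [ 0.3842 -0.3689  0.298 ] [178.15  -6.73  74.  ] [-46.5   3.9   8.1  96.    6.7  59.5] [-0.3  0.2 -0.4] 0.0002 0.0
turn [ 0.081 -0.219 -0.337]
to [0.384, -0.369, 0.298] shift [-0.002 -0.002  0.   ]
```

Request:
apply_moves(rows=[[[0,0,0],[0.081,-0.219,-0.337],0],[[0,0,0],[0.081,-0.219,-0.337],0],[[0,0,0],[0.081,-0.219,-0.337],0]])

```text
time: 7.5
ee_pos: [0.3845, -0.3685, 0.2983]
tcp_rot: [180.0, 0.1, 83.9]
wrist_force: [1.1, 0.6, -0.6]
opening: 0.0
grasp_force: 0.0
```

Request:
apply_moves(rows=[[[0.32,0.29,0],[0,0,0],0],[[0.64,0.58,0],[0,0,0],0],[[0.96,0.87,0],[0,0,0],0],[[0.96,0.87,0],[0,0,0],0]])

```text
time: 7.9
ee_pos: [0.483, -0.2792, 0.2975]
tcp_rot: [180.0, -0.1, 84.1]
wrist_force: [0.6, -0.1, -1.0]
opening: -0.0001
grasp_force: 0.0
```

Request:
apply_moves(rows=[[[0.32,0.29,0],[0,0,0],0],[[0.64,0.58,0],[0,0,0],0],[[0.96,0.87,0],[0,0,0],0],[[0.96,0.87,0],[0,0,0],0]])

```text
time: 8.3
ee_pos: [0.5788, -0.1925, 0.2969]
tcp_rot: [-180.0, -0.1, 84.1]
wrist_force: [0.2, 0.1, -0.9]
opening: -0.0003
grasp_force: 0.0
```

```bash
python3 - <<'E'
from fit import *
C=np.array([.5858,-.1355])
for n in('s4',):
    q=V(n).cloud()[120:240,180:300].reshape(-1,3);q=q[q[:,2]<.2];b=rackfit(q);print(b.x[:2],np.degrees(b.x[2])%72)
q=V('t4').cloud()[130:240,345:455].reshape(-1,3);b=rackfit(q[q[:,2]<.2]);print(b.x[:2],np.degrees(b.x[2])%72)
E
python3 rel.py 84 .577 -.195 .238
```

```text
[ 0.58670335 -0.13461674] 16.30265367107512
[ 0.58534887 -0.13625831] 16.603565511777344
now 8.3 [ 0.5788 -0.1925  0.2969] [-1.7999e+02 -8.0000e-02  8.4110e+01] [-18.4  13.4  18.8  95.4   0.1  77.5] [ 0.2  0.1 -0.9] -0.0003 0.0
turn [-0.    -0.003  0.004]
to [0.577, -0.195, 0.238] shift [-0.028 -0.015  0.589]
```

Request:
apply_moves(rows=[[[-0.02,-0.01,0.2],[0,0,0],0],[[-0.02,-0.01,0.4],[0,0,0],0],[[-0.02,-0.01,0.59],[0,0,0],0],[[-0.02,-0.01,0.59],[0,0,0],0]])

```text
time: 8.7
ee_pos: [0.5738, -0.1976, 0.2363]
tcp_rot: [-179.8, -0.1, 84.0]
wrist_force: [-0.1, -0.4, -0.3]
opening: -0.0001
grasp_force: 0.0
```

Run:
```python
from h import *
o=sensors.get_obs();print(o['ee_pos'],o['wrist_force'])
y=np.radians(84.05);X=np.array([np.cos(y),np.sin(y)]);Y=np.array([np.sin(y),-np.cos(y)])
for t in range(258,180,-4):
    q=np.array([.5858,-.1355])+.06*np.array([np.cos(np.radians(t)),np.sin(np.radians(t))])-o['ee_pos'][:2]
    print(t,(q@X*10).round(3),(q@Y*10).round(3))
```

```text
[ 0.57384908 -0.19761836  0.23631771] [-0.13154956 -0.36113096 -0.26867702]
258 0.034 -0.009
254 0.039 -0.05
250 0.048 -0.091
246 0.06 -0.131
242 0.074 -0.171
238 0.091 -0.209
234 0.111 -0.246
230 0.133 -0.281
226 0.158 -0.315
222 0.185 -0.347
218 0.214 -0.377
214 0.245 -0.405
210 0.278 -0.431
206 0.313 -0.455
202 0.349 -0.476
198 0.387 -0.494
194 0.426 -0.51
190 0.465 -0.522
186 0.506 -0.533
182 0.547 -0.54
```

Request:
apply_moves(rows=[[[0.034,-0.009,0],[0,0,0],0],[[0.039,-0.05,0],[0,0,0],0],[[0.048,-0.091,0],[0,0,0],0],[[0.06,-0.131,0],[0,0,0],0],[[0.074,-0.171,0],[0,0,0],0],[[0.091,-0.209,0],[0,0,0],0],[[0.111,-0.246,0],[0,0,0],0],[[0.133,-0.281,0],[0,0,0],0],[[0.158,-0.315,0],[0,0,0],0],[[0.185,-0.347,0],[0,0,0],0],[[0.214,-0.377,0],[0,0,0],0],[[0.245,-0.405,0],[0,0,0],0]])

```text
time: 9.9
ee_pos: [0.5371, -0.1685, 0.239]
tcp_rot: [180.0, 0.0, 84.3]
wrist_force: [1.2, -1.0, -0.4]
opening: 0.0
grasp_force: 0.7
```

```bash
python3 look.py s5
python3 - <<'E'
from h import *
o=sensors.get_obs()
y=np.radians(84.05);X=np.array([np.cos(y),np.sin(y)]);Y=np.array([np.sin(y),-np.cos(y)])
for t in range(212,180,-2):
    q=np.array([.5858,-.1355])+.06*np.array([np.cos(np.radians(t)),np.sin(np.radians(t))])-o['ee_pos'][:2]
    print(t,(q@X*10).round(3),(q@Y*10).round(3))
E
```

```text
finger r,th 0.05884545386488319 214.13797574636487 [ 0.53709429 -0.16852335  0.23901945] [1.79967359e+02 4.91952480e-02 8.42972557e+01] [ 1.15645715 -1.02253714 -0.42885693] 9.9
rods [ 0.5866 -0.1344] angle mod72 54.33782902730337 0.00025811503820187656
212 0.006 -0.02
210 0.023 -0.032
208 0.04 -0.044
206 0.057 -0.056
204 0.075 -0.066
202 0.094 -0.076
200 0.112 -0.086
198 0.131 -0.095
196 0.15 -0.103
194 0.17 -0.11
192 0.19 -0.117
190 0.21 -0.123
188 0.23 -0.129
186 0.251 -0.133
184 0.271 -0.137
182 0.292 -0.141
```

Request:
apply_moves(rows=[[[0.023,-0.032,0],[0,0,0],0],[[0.04,-0.044,0],[0,0,0],0],[[0.057,-0.056,0],[0,0,0],0],[[0.075,-0.066,0],[0,0,0],0],[[0.094,-0.076,0],[0,0,0],0],[[0.112,-0.086,0],[0,0,0],0],[[0.131,-0.095,0],[0,0,0],0]])

```text
time: 10.65
ee_pos: [0.53, -0.1559, 0.2392]
tcp_rot: [179.8, 0.2, 84.2]
wrist_force: [8.6, -14.3, -4.1]
opening: 0.0001
grasp_force: 7.5
```

```bash
python3 look.py s6
```

```text
finger r,th 0.059468856400997305 200.10597600596878 [ 0.52995527 -0.15594287  0.23922992] [179.82555007   0.22536757  84.24811744] [  8.5926214  -14.27818312  -4.05535121] 10.65
rods [ 0.5865 -0.135 ] angle mod72 41.890666732891454 0.0002771018872403465
```

Request:
apply_moves(rows=[[[0.01,-0.004,0],[0,0,0],0],[[0.02,-0.008,0],[0,0,0],0],[[0.03,-0.011,0],[0,0,0],0],[[0.04,-0.014,0],[0,0,0],0],[[0.05,-0.017,0],[0,0,0],0],[[0.06,-0.02,0],[0,0,0],0]])

```text
time: 11.3
ee_pos: [0.5275, -0.1482, 0.2389]
tcp_rot: [-180.0, 0.0, 84.3]
wrist_force: [0.1, -1.9, -0.4]
opening: -0.0
grasp_force: 0.0
```

```bash
python3 look.py s7
```

```text
finger r,th 0.05963199902911931 192.33820379496478 [ 0.5275453  -0.14824227  0.2389263 ] [-1.79994929e+02  1.64359331e-02  8.43119967e+01] [ 0.06158864 -1.8641624  -0.36624746] 11.3
rods [ 0.5865 -0.135 ] angle mod72 32.50301407595422 0.0003351689542129526
```

Request:
apply_moves(rows=[[[-0.03,0,0],[0,0,0],0],[[-0.06,0,0],[0,0,0],0],[[-0.06,0,0],[0,0,0],0],[[-0.06,0,0],[0,0,0],0]])

```text
time: 11.75
ee_pos: [0.5271, -0.1547, 0.239]
tcp_rot: [180.0, 0.0, 84.3]
wrist_force: [-0.6, 0.2, 0.1]
opening: -0.0
grasp_force: 0.0
```

```bash
python3 look.py s8;python3 - <<'E'
from h import *
b,_=snap('top','t8');a=V('s8').p
cv2.imwrite('pics/c8.png',np.hstack([cv2.resize(a[120:240,180:300],(400,400)),cv2.resize(b[130:240,345:455],(400,400))])[...,::-1])
E
```

```text
finger r,th 0.06172683808720817 198.16434670347354 [ 0.52714924 -0.15474295  0.23900134] [1.79971879e+02 3.88598302e-02 8.42795816e+01] [-0.55630313  0.24204315  0.13000359] 11.75
rods [ 0.5867 -0.1348] angle mod72 30.11927378117519 0.0002570634682421144
```

View pics/c8.png

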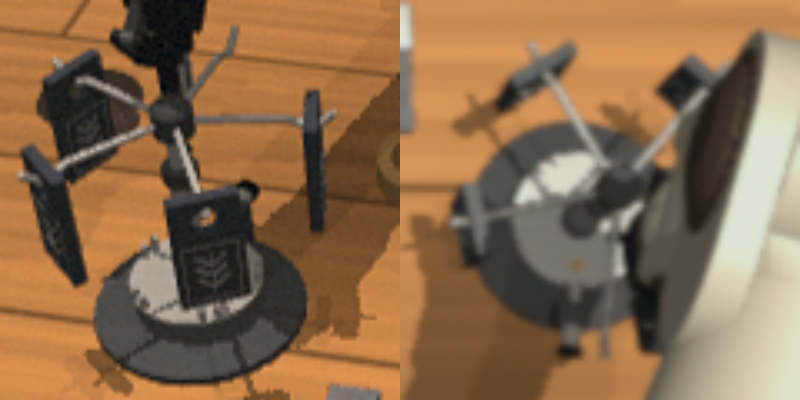

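The rack has settled in its detent with the empty hook at about 174°. The brass stud, top crop (577,265), lines up with the plunger (570,340). Next I'll lift out and go to the tag.

Request:
apply_moves(rows=[[[-0.02,0,-0.3],[0,0,0],0],[[-0.02,0,-0.65],[0,0,0],0],[[-0.02,0,-0.65],[0,0,0],0],[[0.2,0,-0.65],[0,0,0],0],[[0.6,0,-0.65],[0,0,0],0],[[0.98,0,-0.65],[0,0,0],0],[[0.98,0,-0.65],[0,0,0],0]])

```text
time: 12.55
ee_pos: [0.5371, -0.0537, 0.3036]
tcp_rot: [180.0, -0.0, 84.5]
wrist_force: [-0.8, 0.5, -0.1]
opening: 0.0001
grasp_force: 0.0
```

Request:
apply_moves(rows=[[[0.5,0,0],[0,0,0],0],[[1.0,0,0],[0,0,0],0],[[1.0,0,0],[0,0,0],0]])

```text
time: 12.85
ee_pos: [0.547, 0.0466, 0.3033]
tcp_rot: [180.0, -0.0, 84.6]
wrist_force: [0.1, -0.4, -0.1]
opening: 0.0001
grasp_force: 0.0
```

Request:
apply_moves(rows=[[[0.5,0,0],[0,0,0],0],[[1.0,0,0],[0,0,0],0],[[1.0,0,0],[0,0,0.29],0.42],[[1.0,0,0],[0,0,0.59],0.42],[[1.0,0,0],[0,0,0.59],0.42],[[1.0,0,0],[0,0,0.59],0.42]])

```text
time: 13.45
ee_pos: [0.5569, 0.1414, 0.3036]
tcp_rot: [180.0, 0.0, 66.8]
wrist_force: [-0.2, 0.4, 1.1]
opening: 0.0363
grasp_force: 0.0
```

```bash
python3 - <<'E'
from fit import *
snap('scene','s9');snap('top','t9');snap('wrist','w9')
for n,R in(('s9',(slice(120,240),slice(180,300))),('t9',(slice(130,240),slice(345,455)))):
    q=V(n).cloud()[R].reshape(-1,3);b=rackfit(q[q[:,2]<.2]);print(b.x[:2].round(4),(np.degrees(b.x[2])%72)+144)
    u=-np.array([np.cos(b.x[2]%(.4*np.pi)+.8*np.pi),np.sin(b.x[2]%(.4*np.pi)+.8*np.pi)])*-1
    d=q[:,:2]-b.x[:2];r=d@u;l=d@np.array([-u[1],u[0]]);m=(np.abs(l)<.005)&(r>.025)&(r<.13)&(q[:,2]>.15)
    for lo in np.arange(.03,.13,.01):
        k=m&(r>=lo)&(r<lo+.01); 
        if k.sum(): print(n,lo.round(2),k.sum(),'lat',np.median(l[k]).round(4),'z',np.percentile(q[k][:,2],[20,50,90]).round(4))
w=V('w9');q=w.cloud().reshape(-1,3)
for m,nm in(((q[:,2]>.1)&(q[:,2]<.115)&(np.hypot(q[:,0]-.566,q[:,1]-.2205)<.04),'tag top'),((q[:,2]>.026)&(q[:,2]<.034)&(np.hypot(q[:,0]-.588,q[:,1]-.21)<.09),'block')):
    print(nm,m.sum(),cv2.minAreaRect(q[m][:,:2].astype(np.float32)*1000) if m.sum()>3 else '', q[m].mean(0) if m.sum() else '')
E
python3 rel.py 66.5 .5736 .2379 .136
```

```text
[ 0.5866 -0.1348] 174.20843377303632
s9 0.03 5 lat -0.0 z [0.1905 0.193  0.1935]
s9 0.04 8 lat -0.0002 z [0.1909 0.1924 0.1935]
s9 0.05 7 lat -0.0006 z [0.1904 0.1911 0.1923]
s9 0.06 6 lat -0.0008 z [0.192  0.1924 0.1933]
s9 0.07 8 lat -0.0005 z [0.191  0.1922 0.1928]
s9 0.08 4 lat -0.0012 z [0.1916 0.1929 0.1949]
s9 0.09 5 lat -0.0017 z [0.1861 0.1874 0.189 ]
s9 0.1 8 lat 0.0001 z [0.1854 0.1871 0.191 ]
s9 0.11 10 lat -0.0003 z [0.1895 0.193  0.1953]
[ 0.5853 -0.1361] 174.32043496949376
t9 0.03 8 lat 0.0002 z [0.1916 0.1936 0.1957]
t9 0.04 10 lat -0.0006 z [0.1927 0.1942 0.1952]
t9 0.05 11 lat -0.0002 z [0.1905 0.1946 0.1971]
t9 0.06 8 lat 0.0002 z [0.1904 0.1925 0.1939]
t9 0.07 10 lat -0.0002 z [0.1917 0.1931 0.1951]
t9 0.08 10 lat -0.0002 z [0.1904 0.1917 0.1964]
t9 0.09 10 lat -0.0001 z [0.1854 0.1885 0.193 ]
t9 0.1 12 lat -0.0002 z [0.1852 0.1894 0.1926]
t9 0.11 7 lat -0.0001 z [0.1929 0.1947 0.1994]
tag top 1063 ((564.7357788085938, 221.6729736328125), (49.62136459350586, 10.260538101196289), 65.8779067993164) [0.56530722 0.22229263 0.10740517]
block 8106 ((586.786865234375, 210.03428649902344), (84.32821655273438, 105.18843078613281), 66.03553771972656) [0.58872087 0.21148502 0.03063187]
now 13.6 [0.5568 0.1414 0.3038] [1.7995e+02 3.0000e-02 6.6710e+01] [ 1.430e+01  8.400e+00  1.380e+01  9.540e+01 -1.000e-01  1.276e+02] [ 0.1 -0.3  0.3] 0.0361 0.0
turn [0.002 0.001 0.007]
to [0.5736, 0.2379, 0.136] shift [ 0.953 -0.229  1.678]
```

View pics/w9.png

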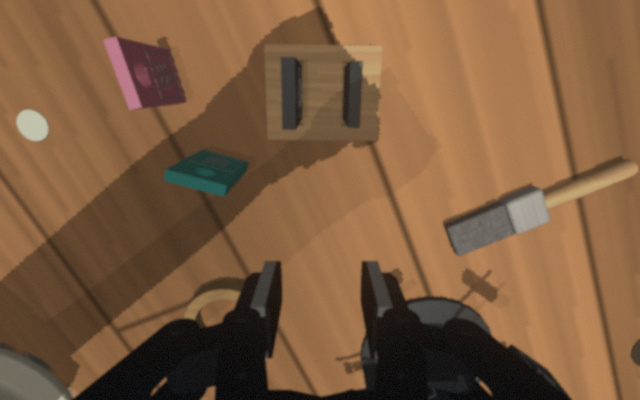

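The wrist view shows the tag in the left slot (290,92) and the blank in the right (353,93). The path is clear, so I'll descend beside the hole.

Request:
apply_moves(rows=[[[0.48,-0.117,0],[0,0,0.02],0.42],[[0.958,-0.234,0.2],[0,0,0.02],0.42],[[0.958,-0.234,0.6],[0,0,0.02],0.42],[[0.958,-0.234,0.9],[0,0,0.02],0.42],[[0.958,-0.234,0.9],[0,0,0.02],0.42],[[0.958,-0.234,0.9],[0,0,0.02],0.42]])

```text
time: 14.2
ee_pos: [0.5733, 0.2388, 0.2145]
tcp_rot: [180.0, 0.0, 66.0]
wrist_force: [0.3, 0.7, 0.7]
opening: 0.0357
grasp_force: 0.0
```

```bash
python3 rel.py 66.2 .5732 .2386 .136
```

```text
now 14.2 [0.5733 0.2388 0.2145] [1.7996e+02 4.0000e-02 6.6030e+01] [ 2.260e+01  1.390e+01  1.030e+01  8.640e+01 -1.000e-01  1.366e+02] [0.3 0.7 0.7] 0.0357 0.0
turn [ 0.001  0.001 -0.006]
to [0.5732, 0.2386, 0.136] shift [-0.001 -0.001  0.785]
```

Request:
apply_moves(rows=[[[0,0,0.2],[0,0,0],0.42],[[0,0,0.4],[0,0,0],0.42],[[0,0,0.6],[0,0,0],0.42],[[0,0,0.785],[0,0,0],0.42],[[0,0,0.785],[0,0,0],0.42],[[0,0,0.785],[0,0,0],0],[[0,0,0.785],[0,0,0],0],[[0,0,0.785],[0,0,0],0],[[0,0,0.785],[0,0,0],0],[[0,0,0.785],[0,0,0],0]], force=40)

```text
time: 15.2
ee_pos: [0.5743, 0.2394, 0.1379]
tcp_rot: [179.8, -0.1, 66.0]
wrist_force: [-0.2, -0.1, 6.7]
opening: 0.0094
grasp_force: 40.3
```

```bash
python3 rel.py 66.2 .5732 .2386 .136
```

```text
now 15.2 [0.5743 0.2394 0.1379] [ 1.798e+02 -1.100e-01  6.600e+01] [ 2.260e+01  1.460e+01  2.600e+00  7.780e+01 -1.000e-01  1.366e+02] [-0.2 -0.1  6.7] 0.0094 40.34872650343459
turn [ 0.007 -0.004 -0.007]
to [0.5732, 0.2386, 0.136] shift [-0.011 -0.007  0.019]
```

Request:
apply_moves(rows=[[[0,0,-0.1],[0,0,0],0],[[0,0,-0.3],[0,0,0],0],[[0,0,-0.6],[0,0,0],0],[[0,0,-1],[0,0,0],0],[[0,0,-1],[0,0,0],0],[[0,0,-1],[0,0,0],0]])

```text
time: 15.8
ee_pos: [0.5738, 0.2393, 0.2372]
tcp_rot: [179.8, -0.1, 66.0]
wrist_force: [0.3, 0.7, -1.1]
opening: 0.0096
grasp_force: 39.4
```

Run:
```python
from h import *
a,_=snap('scene','s10');o=sensors.get_obs();p=o['ee_pos'];print(p,o['tcp_rot'],o['opening'],o['grasp_force'],o['wrist_force'])
v=V('s10')
u=v.px([[p[0]-.008,p[1]-.017,p[2]-.05]])[0].astype(int);print(u)
x,y=u;c=a[y-40:y+40,x-40:x+40];cv2.imwrite('pics/c10.png',cv2.resize(c,(560,560),interpolation=cv2.INTER_CUBIC)[...,::-1])
```

```text
[0.5733892  0.23919161 0.23554336] [1.79938055e+02 1.03114681e-02 6.60022520e+01] 0.009638669125680722 39.42704178043641 [-0.47470124  0.27997682 -0.53941091]
[380 170]
```

View pics/c10.png

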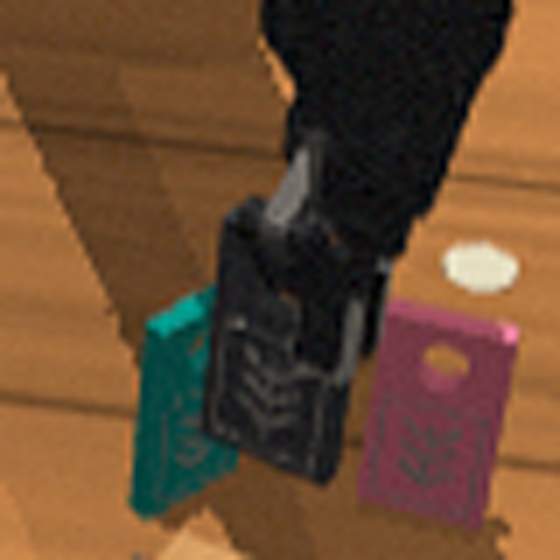

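The crop shows the tag upright in the fingers and gripped right of its hole. Visible corners are bottom-left (207,432), bottom-right (325,483) and top-left (225,215).

Run:
```python
from h import *
v=V('s10');p=np.array([.5735,.2392,.2360]);y=np.radians(66);X=np.array([np.cos(y),np.sin(y),0]);Y=np.array([np.sin(y),-np.cos(y),0])
for off,h in((-.0202,.126),):
    c=p+off*X-[0,0,h]
    for nm,a,z in(('bl',-.025,0),('br',.025,0),('tl',-.025,.095)):
        for s in(.005,-.005):
            q=v.px([c+a*X+s*Y+[0,0,z]])[0];print(nm,s,((q-[340,130])*7).round(0))
```

```text
bl 0.005 [191. 432.]
bl -0.005 [205. 417.]
br 0.005 [316. 487.]
br -0.005 [330. 471.]
tl 0.005 [214. 217.]
tl -0.005 [229. 202.]
```

Request:
apply_moves(rows=[[[-0.2,-0.17,-0.3],[0,0,0],0],[[-0.5,-0.4,-0.4],[0,0,0],0],[[-0.86,-0.71,-0.4],[0,0,0],0],[[-0.86,-0.71,-0.4],[0,0,0],0]])

```text
time: 16.25
ee_pos: [0.469, 0.1875, 0.2744]
tcp_rot: [-179.9, 0.2, 66.0]
wrist_force: [1.4, 0.6, 1.1]
opening: 0.0096
grasp_force: 39.5
```

Request:
apply_moves(rows=[[[-0.25,0.01,0],[0,0,-0.15],0],[[-0.5,0.025,0],[0,0,-0.3],0],[[-0.75,0.035,0],[0,0,-0.45],0],[[-0.965,0.047,0],[0,0,-0.608],0],[[-0.965,0.047,0],[0,0,-0.608],0]])

```text
time: 16.75
ee_pos: [0.438, 0.0979, 0.2747]
tcp_rot: [-180.0, 0.1, 84.3]
wrist_force: [-0.1, 0.5, -1.2]
opening: 0.0094
grasp_force: 39.5
```

Request:
apply_moves(rows=[[[-0.3,0.03,0],[0,0,0],0],[[-0.6,0.06,0],[0,0,0],0],[[-0.99,0.1,0],[0,0,0],0],[[-0.99,0.1,0],[0,0,0],0]])

```text
time: 17.15
ee_pos: [0.4388, -0.0027, 0.2746]
tcp_rot: [-180.0, 0.1, 84.0]
wrist_force: [0.5, 0.2, -1.9]
opening: 0.0096
grasp_force: 39.5
```

Request:
apply_moves(rows=[[[-0.3,0.03,0],[0,0,0],0],[[-0.6,0.06,0],[0,0,0],0],[[-0.99,0.1,0],[0,0,0],0],[[-0.99,0.1,0],[0,0,0],0],[[-0.99,0.1,0],[0,0,0],0]])

```text
time: 17.65
ee_pos: [0.4389, -0.0996, 0.2747]
tcp_rot: [-180.0, 0.0, 84.1]
wrist_force: [-0.5, -0.7, -0.9]
opening: 0.0096
grasp_force: 39.5
```

```bash
python3 rel.py 84.25 .4486 -.1026 .244 .4884 -.1066 .240
python3 - <<'E'
from fit import *
snap('scene','s11');snap('wrist','w11')
q=V('s11').cloud()[120:240,180:300].reshape(-1,3);b=rackfit(q[q[:,2]<.2]);print(b.x[:2].round(4),(np.degrees(b.x[2])%72)+144)
a=V('s11').p
cv2.imwrite('pics/c11.png',np.hstack([cv2.resize(a[110:200,190:280],(400,400),interpolation=cv2.INTER_CUBIC),cv2.resize(V('w11').p[150:400,200:450],(400,400))])[...,::-1])
E
```

```text
now 17.65 [ 0.4389 -0.0996  0.2747] [-1.7995e+02  1.0000e-02  8.4100e+01] [-12.8  -9.1  -6.9  92.3  -0.   83.1] [-0.5 -0.7 -0.9] 0.0096 39.505191002972424
turn [-0.002  0.    -0.005]
to [0.4486, -0.1026, 0.244] shift [-0.019  0.1    0.306]
to [0.4884, -0.1066, 0.24] shift [-0.018  0.5    0.346]
[ 0.5867 -0.1348] 174.09340062794755
```

View pics/c11.png

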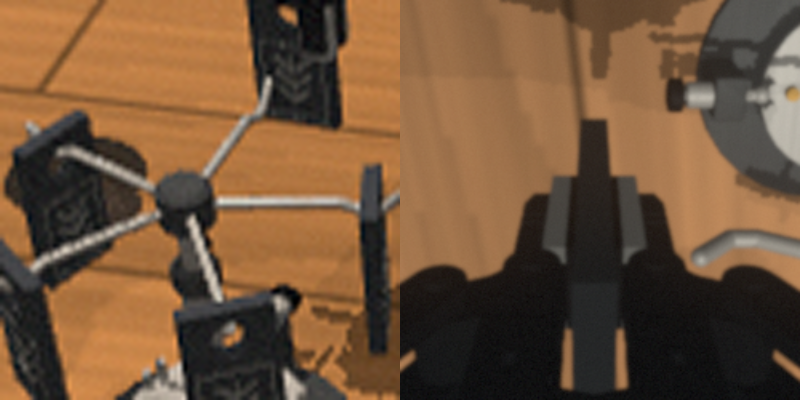

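The wrist view shows the tag edge-on in the fingers and the hook tip to its right, crop (700,255). The rack is still at 174.1°. Next is descending and threading, in small steps.

Request:
apply_moves(rows=[[[-0.019,0,0.1],[0,0,-0.005],0],[[-0.019,0,0.2],[0,0,-0.005],0],[[-0.019,0,0.306],[0,0,-0.005],0],[[-0.019,0.05,0.306],[0,0,-0.005],0],[[-0.019,0.1,0.306],[0,0,-0.005],0],[[-0.019,0.15,0.306],[0,0,-0.005],0],[[-0.019,0.15,0.306],[0,0,-0.005],0],[[-0.019,0.2,0.306],[0,0,-0.005],0],[[-0.019,0.25,0.306],[0,0,-0.005],0],[[-0.019,0.25,0.306],[0,0,-0.005],0]])

```text
time: 18.75
ee_pos: [0.4638, -0.1041, 0.2448]
tcp_rot: [180.0, 0.0, 84.4]
wrist_force: [-0.6, 0.2, -0.9]
opening: 0.0097
grasp_force: 39.5
```

```bash
python3 rel.py 84.25 .4486 -.1026 .244 .4884 -.1066 .240
python3 - <<'E'
from fit import *
snap('scene','s12');snap('wrist','w12')
q=V('s12').cloud()[120:240,180:300].reshape(-1,3);b=rackfit(q[q[:,2]<.2]);print(b.x[:2].round(4),(np.degrees(b.x[2])%72)+144)
a=V('s12').p
cv2.imwrite('pics/c12.png',np.hstack([cv2.resize(a[110:180,220:290],(400,400),interpolation=cv2.INTER_CUBIC),cv2.resize(V('w12').p[200:350,250:400],(400,400))])[...,::-1])
E
```

```text
now 18.75 [ 0.4638 -0.1041  0.2448] [1.7996e+02 4.0000e-02 8.4390e+01] [-12.6  -6.1  -7.4  88.6  -0.   83. ] [-0.6  0.2 -0.9] 0.0097 39.519270978926215
turn [0.001 0.001 0.005]
to [0.4486, -0.1026, 0.244] shift [-0.    -0.153  0.008]
to [0.4884, -0.1066, 0.24] shift [-0.001  0.247  0.048]
[ 0.5866 -0.1347] 174.14522130023173
```

View pics/c12.png

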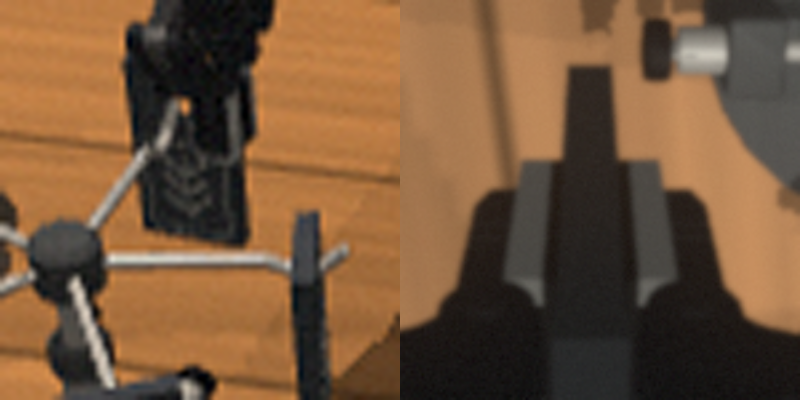

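The hook tip is at the mouth of the hole, crop (185,105), and no force shows. I'll move inward in small steps.

Request:
apply_moves(rows=[[[0,0.03,0],[0,0,0],0],[[0,0.06,0],[0,0,0],0],[[0,0.09,0.01],[0,0,0],0],[[0,0.09,0.01],[0,0,0],0]])

```text
time: 19.25
ee_pos: [0.4725, -0.1049, 0.2436]
tcp_rot: [180.0, 0.0, 84.4]
wrist_force: [0.6, 0.0, -1.3]
opening: 0.0096
grasp_force: 39.5
```

Request:
apply_moves(rows=[[[0,0.03,0.01],[0,0,0],0],[[0,0.06,0.02],[0,0,0],0],[[0,0.08,0.02],[0,0,0],0],[[0,0.08,0.02],[0,0,0],0]])

```text
time: 19.65
ee_pos: [0.4804, -0.1056, 0.2417]
tcp_rot: [180.0, 0.0, 84.4]
wrist_force: [0.2, 0.1, -1.2]
opening: 0.0097
grasp_force: 39.5
```

Request:
apply_moves(rows=[[[0,0.03,0.01],[0,0,0],0],[[0,0.06,0.015],[0,0,0],0],[[0,0.077,0.02],[0,0,0],0],[[0,0.077,0.02],[0,0,0],0]])

```text
time: 20.05
ee_pos: [0.488, -0.1064, 0.2397]
tcp_rot: [180.0, 0.0, 84.4]
wrist_force: [0.6, 1.3, -1.5]
opening: 0.0097
grasp_force: 39.5
```

```bash
python3 rel.py 84.25 .4884 -.1066 .228; python3 look.py s13
```

```text
now 20.05 [ 0.488  -0.1064  0.2397] [1.7998e+02 4.0000e-02 8.4390e+01] [-12.3  -2.8  -4.9  87.8  -0.   83.3] [ 0.6  1.3 -1.5] 0.0097 39.49657312477939
turn [0.001 0.001 0.005]
to [0.4884, -0.1066, 0.228] shift [-0.001  0.004  0.117]
finger r,th 0.10199146825739652 163.4296845271614 [ 0.48804419 -0.10641287  0.23971819] [1.79977234e+02 4.14250471e-02 8.43919188e+01] [ 0.57802445  1.26714041 -1.49257942] 20.05
rods [ 0.5865 -0.1348] angle mod72 30.219567458037993 0.0002853806328053459
```

Threaded without contact. Now I'll lower slowly, watching for the hook to take the weight.

Request:
apply_moves(rows=[[[0,0,0.02],[0,0,0],0],[[0,0,0.04],[0,0,0],0],[[0,0,0.06],[0,0,0],0],[[0,0,0.08],[0,0,0],0],[[0,0,0.08],[0,0,0],0],[[0,0,0.08],[0,0,0],0]])

```text
time: 20.7
ee_pos: [0.4878, -0.1064, 0.2319]
tcp_rot: [180.0, 0.0, 84.4]
wrist_force: [-0.3, 0.2, -1.0]
opening: 0.01
grasp_force: 39.5
```

Request:
apply_moves(rows=[[[0,0,0.01],[0,0,0],0],[[0,0,0.02],[0,0,0],0],[[0,0,0.02],[0,0,0],0],[[0,0,0.02],[0,0,0],0]])

```text
time: 21.1
ee_pos: [0.4879, -0.1064, 0.2299]
tcp_rot: [180.0, 0.0, 84.4]
wrist_force: [0.8, 0.0, -1.7]
opening: 0.0092
grasp_force: 39.5
```

Request:
apply_moves(rows=[[[0,0,0.005],[0,0,0],0],[[0,0,0.01],[0,0,0],0],[[0,0,0.01],[0,0,0],0],[[0,0,0.01],[0,0,0],0]])

```text
time: 21.5
ee_pos: [0.4879, -0.1064, 0.2289]
tcp_rot: [180.0, 0.0, 84.4]
wrist_force: [-0.3, 0.3, -1.4]
opening: 0.0096
grasp_force: 39.5
```

Request:
apply_moves(rows=[[[0,0,0.005],[0,0,0],0],[[0,0,0.01],[0,0,0],0],[[0,0,0.01],[0,0,0],0],[[0,0,0.01],[0,0,0],0]])

```text
time: 21.9
ee_pos: [0.488, -0.1064, 0.2282]
tcp_rot: [179.9, 0.0, 84.4]
wrist_force: [0.1, 0.4, 3.5]
opening: 0.0094
grasp_force: 40.1
```

Request:
apply_moves(rows=[[[0,0,0],[0,0,0],0],[[0,0,0],[0,0,0],0],[[0,0,0],[0,0,0],0]])

```text
time: 22.2
ee_pos: [0.488, -0.1064, 0.2281]
tcp_rot: [179.9, 0.0, 84.4]
wrist_force: [0.9, 0.4, 4.8]
opening: 0.0094
grasp_force: 40.1
```

```bash
python3 look.py s14
python3 - <<'E'
from h import *
print(sensors.get_obs()['torque'])
E
```

```text
finger r,th 0.10205120188608939 163.4554931707635 [ 0.48797384 -0.10643989  0.228124  ] [1.79935887e+02 4.91237488e-02 8.43917632e+01] [0.92928539 0.40910387 4.81860184] 22.2
rods [ 0.5866 -0.1349] angle mod72 30.303411252892346 0.0002927349319952938
[-0.10219039  0.00900925 -0.01663288]
```

Request:
apply_moves(rows=[[[0,0,0],[0,0,0],0.13],[[0,0,0],[0,0,0],0.16],[[0,0,0],[0,0,0],0.22],[[0,0,0],[0,0,0],0.3],[[0,0,0],[0,0,0],0.38],[[0,0,0],[0,0,0],0.38],[[0,0,0],[0,0,0],0.38],[[0,0,0],[0,0,0],0.38]], force=20)

```text
time: 23.05
ee_pos: [0.4879, -0.1064, 0.2279]
tcp_rot: [180.0, 0.0, 84.4]
wrist_force: [0.2, 0.2, -0.0]
opening: 0.0326
grasp_force: 0.0
```

```bash
python3 look.py s15; python3 rel.py 84.25 .488 -.1064 .32
```

```text
finger r,th 0.10217021889511234 163.45331928894691 [ 0.48786085 -0.10640229  0.22790522] [1.79964193e+02 4.13233355e-02 8.43889959e+01] [ 0.17109131  0.22214452 -0.01799769] 23.05
rods [ 0.5865 -0.1348] angle mod72 30.240120589894506 0.0004669291851110421
now 23.1 [ 0.4879 -0.1064  0.2279] [1.7997e+02 4.0000e-02 8.4390e+01] [-12.3  -2.9  -6.3  86.5  -0.   83.3] [0.5 1.  0.4] 0.0328 0.0
turn [0.001 0.001 0.005]
to [0.488, -0.1064, 0.32] shift [-0.     0.002 -0.921]
```

Request:
apply_moves(rows=[[[0.02,0,-0.05],[0,0,0],0.38],[[0.03,0,-0.2],[0,0,0],0.38],[[0.03,0,-0.5],[0,0,0],0.38],[[0.03,0,-0.92],[0,0,0],0.38],[[0.03,0,-0.92],[0,0,0],0.38]])

```text
time: 23.6
ee_pos: [0.4889, -0.1034, 0.3266]
tcp_rot: [179.5, 0.1, 84.4]
wrist_force: [-0.5, 1.0, -0.5]
opening: 0.0322
grasp_force: 0.0
```

Request:
apply_moves(rows=[[[0.4,-0.2,0],[0,0,0],0.38],[[0.8,-0.4,0],[0,0,0],0.38],[[0.9,-0.6,0],[0,0,0],0.38],[[0.9,-0.6,0],[0,0,0],0.38],[[0.9,-0.6,0],[0,0,0],0.38],[[0.9,-0.6,0],[0,0,0],0.38],[[0.9,-0.6,0],[0,0,0],0.38],[[0.9,-0.6,0],[0,0,0],0.38],[[0.9,-0.6,0],[0,0,0],0.38],[[0.9,-0.6,0],[0,0,0],0.38],[[0.9,-0.6,0],[0,0,0],0.38],[[0.9,-0.6,0],[0,0,0],0.38],[[0.9,-0.6,0],[0,0,0],0.38],[[0.9,-0.6,0],[0,0,0],0.38],[[0.9,-0.6,0],[0,0,0],0.38],[[0.9,-0.6,0],[0,0,0],0.38]])

```text
time: 25.2
ee_pos: [0.4372, -0.0079, 0.3198]
tcp_rot: [180.0, 0.0, 84.4]
wrist_force: [0.0, -0.3, 0.7]
opening: 0.0324
grasp_force: 0.0
```

```bash
cat > chk.py <<'E'
from fit import *
import sys
for k in '12':
    n='e'+sys.argv[1]+k;snap('scene',n);q=V(n).cloud()[110:240,180:310].reshape(-1,3)
    b=rackfit(q[q[:,2]<.2]);th=b.x[2]%(.4*np.pi)+.8*np.pi;print('front hook',np.degrees(th))
    for j in range(5):
        a=th+j*.4*np.pi;u=np.array([np.cos(a),np.sin(a)]);d=q[:,:2]-b.x[:2];r=d@u;l=d@np.array([-u[1],u[0]])
        m=(np.abs(l)<.035)&(r>.085)&(r<.112)&(q[:,2]>.09)&(q[:,2]<.215)
        P=np.c_[r,l,q[:,2]][m]
        if len(P)>10:print(j,len(P),np.percentile(P,2,axis=0).round(3),np.median(P,axis=0).round(4),np.percentile(P,98,axis=0).round(3),'tilt dr/dz',np.polyfit(P[:,2],P[:,0],1)[0].round(3))
print(sensors.get_obs()['time'])
E
python3 chk.py a
```

```text
front hook 174.15577920486703
0 544 [ 0.092 -0.025  0.104] [ 0.0958 -0.0015  0.1553] [0.106 0.026 0.198] tilt dr/dz 0.046
1 535 [ 0.094 -0.025  0.104] [0.0971 0.0029 0.1577] [0.106 0.025 0.199] tilt dr/dz 0.018
2 405 [ 0.094 -0.025  0.105] [0.1033 0.0098 0.1611] [0.106 0.025 0.198] tilt dr/dz -0.023
3 732 [ 0.094 -0.024  0.105] [ 0.1023 -0.0005  0.1547] [0.105 0.024 0.198] tilt dr/dz -0.024
4 249 [ 0.09  -0.025  0.106] [ 0.1008 -0.0199  0.17  ] [0.109 0.024 0.198] tilt dr/dz -0.019
front hook 174.370115043581
0 546 [ 0.091 -0.025  0.104] [ 0.0955 -0.0022  0.1553] [0.106 0.025 0.198] tilt dr/dz 0.038
1 532 [ 0.093 -0.025  0.105] [0.0967 0.0028 0.1569] [0.106 0.024 0.198] tilt dr/dz 0.017
2 409 [ 0.093 -0.025  0.104] [0.1032 0.0091 0.1613] [0.105 0.025 0.199] tilt dr/dz -0.026
3 730 [ 0.094 -0.025  0.105] [ 0.1026 -0.0006  0.1541] [0.106 0.024 0.198] tilt dr/dz -0.023
4 248 [ 0.088 -0.026  0.106] [ 0.1008 -0.0199  0.1698] [0.107 0.024 0.198] tilt dr/dz -0.022
25.3
```

The tag hangs on the front hook in the same way as the other four: about 100 mm from the axis, centred and level. Before handing in I'll wait a little longer for any swing to die out.

Request:
apply_moves(rows=[[[0,0,0],[0,0,0],0.38],[[0,0,0],[0,0,0],0.38],[[0,0,0],[0,0,0],0.38],[[0,0,0],[0,0,0],0.38],[[0,0,0],[0,0,0],0.38],[[0,0,0],[0,0,0],0.38],[[0,0,0],[0,0,0],0.38],[[0,0,0],[0,0,0],0.38],[[0,0,0],[0,0,0],0.38],[[0,0,0],[0,0,0],0.38],[[0,0,0],[0,0,0],0.38],[[0,0,0],[0,0,0],0.38],[[0,0,0],[0,0,0],0.38],[[0,0,0],[0,0,0],0.38],[[0,0,0],[0,0,0],0.38],[[0,0,0],[0,0,0],0.38],[[0,0,0],[0,0,0],0.38],[[0,0,0],[0,0,0],0.38],[[0,0,0],[0,0,0],0.38],[[0,0,0],[0,0,0],0.38]])

```text
time: 27.3
ee_pos: [0.4372, -0.0079, 0.3198]
tcp_rot: [180.0, 0.0, 84.4]
wrist_force: [0.0, -0.2, 0.1]
opening: 0.0323
grasp_force: 0.0
```

```bash
python3 chk.py b | grep -E "front|^0"; python3 -c "
from workcell import bot
print(bot.job_done())"
```

```text
front hook 174.10989670563956
0 543 [ 0.091 -0.025  0.104] [ 0.0956 -0.0015  0.1556] [0.105 0.025 0.198] tilt dr/dz 0.035
front hook 174.1945995699728
0 545 [ 0.091 -0.025  0.105] [ 0.0955 -0.002   0.1555] [0.105 0.025 0.199] tilt dr/dz 0.043
the job is handed in; nothing more can be done
None
```

I handed the job in at about 27 s: the empty hook is clicked in at the front, and the drilled tag hangs still and released from its dip (no verdict was returned).

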